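Refit the washed lids of the topping station

TASK

Put both washed lids from the sloping draining rack back on the topping station at the breakfast counter, each flat and fully home over the two dowel pins of its own well: the wide lid first, then the narrow one, whose edge laps over it. The clear guard hangs over the wells, so the gripper will have to lean back to get under it. Let go of the lids and leave the syrup bottle, jam jar and mug standing where they are.

Things in the scene. Friction and masses are not known exactly. Their poses are not given: they have to be found in the camera images.
- wide_lid: Wide steel lid, plate 120 mm (x) by 150 (y) by 6, about 0.3 kg. Origin: centre of underside; z out of its top. Two 13 mm through holes at (-46,-45) and (46,45) mm. Black bar handle along x on top: 64 mm long, 12 wide (y), 28 to 42 mm above the origin, on two 10 mm posts at x = -25 and 25. Starts on the rack's slope, +x downhill.
- narrow_lid: Narrow steel lid, plate 120 mm (x) by 100 (y) by 6, about 0.22 kg. Origin: centre of underside; z out of its top. Two 13 mm through holes at (-46,0) and (46,0) mm. Same handle as the wide lid. Starts on the rack's slope, +x downhill, beside the wide lid; which is left or right varies.
- seat_wide (a point): Home of the wide lid's origin: centre of the lower, wider well, 60 mm above the counter. Axes as the station's; the handle must lie along x, either way round (lids have half-turn symmetry). Its two steel dowel pins stand at (-46,-45) and (46,45) mm from here, 10 mm diameter, 18 mm tall, the top 6 mm tapering to 4 mm diameter.
- seat_narrow (a point): Home of the narrow lid's origin: centre of the narrower well, 113 mm in +y of seat_wide and 8 mm higher. Axes as the station's; handle along x. Same pins, at (-46,0) and (46,0) mm from here. Once home, this lid overlaps the wide lid's edge by 12 mm with 2 mm between them, so the wide lid could no longer be lowered.
- station: Topping station, fixed, left or right of the robot: two steel wells side by side along y on a wooden base, 150 mm (x) by 262 (y), 60 and 68 mm tall, base reaching to x = 135. Origin: centre under the wells, on the counter; x points away from the robot within 0.2 rad, z up. A clear guard hangs over its rear half.
- rack: Wooden draining rack, fixed, 346 mm wide (y): slats sloping down 35 degrees towards its +x, a low lip along the lower edge holding the lids. Origin on the counter below the middle of the slope, where the slats are 58 mm high; x points away from the robot within 0.2 rad. The lids lie about 80 mm left and right of its middle.
- syrup_bottle: Bystander: amber syrup bottle, 60 mm diameter, 170 mm tall, upright, origin at the centre of its foot.
- jam_jar: Bystander: jar, 72 mm diameter, 100 mm tall, upright, origin at the centre of its foot.
- mug: Bystander: white mug, 80 mm diameter, 90 mm tall, with a handle, upright, origin at the centre of its foot.
- guard_edge (a point): Middle of the upper, front edge of the fixed clear guard, above the station's origin, 250 mm high. The panel, 5 mm thick and 286 mm wide, slopes from here down to x = 130 mm, 165 mm high; posts at x = 112, y = -137 and 137. A gripper held upright over a seated lid's handle strikes it; one leaning back 35 degrees towards -x clears it.

How it is judged:
On the way, in this order (a step that is already met when the one before it is completed fails the run):
1. the wide lid is home on its pins (horizontal distance between wide_lid and seat_wide below 0.003 m and z of wide_lid in the frame of seat_wide between -0.003 and 0.003 m and angle between wide_lid's own z axis and vertical below 0.035 rad and angle between the x axis of wide_lid and the x axis of station, either way round below 0.052 rad), for 0.2 s.
2. the narrow lid is home on its pins (horizontal distance between narrow_lid and seat_narrow below 0.003 m and z of narrow_lid in the frame of seat_narrow between -0.003 and 0.003 m and angle between narrow_lid's own z axis and vertical below 0.035 rad and angle between the x axis of narrow_lid and the x axis of station, either way round below 0.052 rad), for 0.2 s.
At the end, for the whole second after the job is handed in: Both lids released and at rest, each with its origin within 3 mm (sideways) and 3 mm (height) of its seat, level within 2 degrees, top side up, handle within 3 degrees of the station's x axis (all of step 1 and all of step 2 and linear speed of each of wide_lid, narrow_lid below 0.02 m/s); the robot touches nothing.
It fails at once if the syrup bottle is shifted by more than 30 mm or tipped (distance of syrup_bottle from where it was at the start of the episode above 0.03 m or angle between syrup_bottle's own z axis and vertical above 0.4 rad).
It fails at once if the jam jar is shifted by more than 30 mm or tipped (distance of jam_jar from where it was at the start of the episode above 0.03 m or angle between jam_jar's own z axis and vertical above 0.4 rad).
It fails at once if the mug is shifted by more than 30 mm or tipped (distance of mug from where it was at the start of the episode above 0.03 m or angle between mug's own z axis and vertical above 0.4 rad).
It also fails if it takes over 72 s, if anything falls off the work surface, if the arm or the gripper's body presses on something with over 40 N, if the wrist force passes 120 N, or if a joint passes its speed limit or range.

ROBOT

A 7-joint arm with a two-finger parallel gripper is mounted at the origin on the work surface. World frame = base frame: x ahead of the robot, y to its left, z up, the work surface at z = 0. Lengths are in m, angles in rad, forces in N, time in s.
With the tool pointing down it reaches from about 0.4 to 0.85 m from the base axis. Payload 10.4 kg.
Tool frame: the origin (TCP) lies between the finger pads; the fingertips stand 17 mm ahead of it and the grasp point (between the pads) lies 2 mm behind it; z points along the fingers, y is the line along which they close (so a half turn about z gives the same grasp; the last joint's range is limited). The gripper opens to 87 mm and grips with 3 to 60 N. Pads are 19 mm wide; open, the fingers measure 117 mm over their backs; the gripper's body (75 mm by 190 mm) begins 51 mm behind the grasp point.
Start: joints at [1.245, 0.332, -0.065, 1.46, 0.022, 1.35, -0.088], TCP at [0.186, -0.597, 0.24] pointing down, gripper open.
Joint ranges: [-2.6, 2.6], [-0.5, 2.12], [-1.47, 1.34], [0.16, 2.42], [-1.27, 4.41], [0.06, 2.06], [-2.6, 2.6]. Speed limits (rad/s): [2.22, 2.22, 2.79, 2.79, 3.14, 3.14, 3.14].

INTERFACE

Orientations are given as a unit quaternion [w, x, y, z].
In Python, from rig import arm gives the robot as it stands. Calls block until the motion is done:
- arm.movep(position, orientation): joint-space move of the TCP to a pose.
- arm.move_linear(position, rot=None, vel=0.15): straight line of the TCP; rot=None keeps the orientation; vel is the mean speed in m/s.
- arm.move_j(angles): joint-space move.
- arm.release() and arm.grab(newtons=None): open the fingers fully, or close them until they stop; newtons is the grip in N (None keeps the last).
- arm.dwell(seconds).
- arm.ik(position, orientation): joint angles nearest the present ones, or None.
- arm.get_obs(): the state.
- arm.capture(name): name is "scene" or "side" or "wrist"; returns (picture, depth): 384x512x3 uint8, blue, green, red; 384x512 float32, m along the optical axis (not along the pixel's ray), 0 where there is no reading.
- arm.camera_model(name): a dict with "camera_matrix" (3x3 intrinsics, pixels), "R" (3x3) and "t" (3): a world point X has camera coordinates R X + t. Camera axes: x right, y down, z forward; pixel columns grow to the right and rows downward; lengths in m; the calibration is good to about 2 mm. The wrist camera is an equidistant fisheye: a pixel r from the principal point sees the ray r / f radians off the axis. A picture is of the moment at which its call begins: read the wrist's pose just before it. camera_model takes no time and is no camera call; for the wrist camera it gives the pose at the moment of the call.
A pose or a line that the arm cannot do raises arm.Unreachable and nothing moves.
- arm.hand_in(): hands the job in; it is judged then, once.
Trained networks look in the newest picture that a camera, given by its name, has taken for a name from the list of things; names that differ only in an ending like _2 or _b are one class to them, and where a whole thing is asked for, a point or a joint stands for the part that bears it (a point fixed in the world has none). Each returns a list of dicts, best first, with "confidence" (0 to 1); they miss things now and then, are a little off and sometimes report something else, mostly with a low value. They report only what shows in the picture. A call takes as long as a camera call.
- arm.trace(label, camera): "mask" (384x512 bool, what is visible of it) and "location" ([column, row] in pixels, amid what is visible of it).
- arm.spot_point(label, camera): "location" ([column, row] in pixels: a listed point, or the origin of a listed thing).
The state is a dict: "time_s": time; "joint_pos": joint angles; "joint_vel": joint speeds; "effort": joint torques, N m; "eef_pos": TCP position; "eef_rot": TCP orientation; "ft_force": force on the tool from outside, world axes, zero at the start; "moment": the same for the moment, N m; "opening": finger opening in m; "gripper_force": force on a finger pad.
Only numpy, scipy, OpenCV 4.12 (cv2) and the standard library are available. Lean on these libraries where they do the work, as an engineer would, in place of code of your own. Each camera call takes 0.05 s, during which the arm holds its last target. There are 200 camera calls.

## Working session

There is one attempt and no reset: what is moved stays moved. The work goes in short steps, each a Python script; the robot and the scene stay as the last script left them, time stands still between calls to the robot, and variables do not carry over. Pictures are saved under pics/ and viewed, at most 10 in all, crops included, and the job is handed in when it is done.

```bash
ls; mkdir -p pics
python3 - <<'E'
from rig import arm
import cv2,numpy as np
ims=[]
for c in ("scene","side"):
    p,d=arm.capture(c); ims.append(p); np.savez(f"{c}.npz",p=p,d=d)
    m=arm.camera_model(c); print(c,np.round(m["R"],3).tolist(),np.round(m["t"],3),np.round(m["camera_matrix"],1).tolist())
    for l in ("wide_lid","narrow_lid","station","rack","syrup_bottle","jam_jar","mug"):
        print(l,[(np.round(r["location"]).tolist(),round(r["confidence"],2),int(r["mask"].sum())) for r in arm.trace(l,c)][:2])
    for l in ("wide_lid","narrow_lid","seat_wide","seat_narrow","guard_edge","station","rack"):
        print('pt',l,[(np.round(r["location"],1).tolist(),round(r["confidence"],2)) for r in arm.spot_point(l,c)][:2])
cv2.imwrite("pics/a.png",cv2.resize(np.hstack(ims),(800,300)))
cv2.imwrite("pics/scene.png",cv2.resize(ims[0],(800,600)))
cv2.imwrite("pics/side.png",cv2.resize(ims[1],(800,600)))
print(arm.get_obs())
E
```

```text
pics
scene [[0.997, -0.082, -0.0], [-0.078, -0.946, -0.314], [0.026, 0.313, -0.95]] [-0.513  0.096  1.573] [[410.9, 0.0, 255.7], [0.0, 410.9, 192.4], [0.0, 0.0, 1.0]]
wide_lid [([268.0, 174.0], 0.69, 979)]
narrow_lid [([268.0, 132.0], 0.76, 603), ([293.0, 249.0], 0.33, 5181)]
station [([295.0, 251.0], 0.94, 5133)]
rack [([273.0, 154.0], 0.79, 824)]
syrup_bottle [([248.0, 344.0], 0.67, 307)]
jam_jar [([254.0, 94.0], 0.86, 384)]
mug [([268.0, 175.0], 0.63, 1070), ([230.0, 215.0], 0.59, 532)]
pt wide_lid [([268.7, 173.9], 0.87)]
pt narrow_lid [([271.9, 133.4], 0.69)]
pt seat_wide [([279.3, 264.1], 0.87), ([282.6, 232.5], 0.3)]
pt seat_narrow [([281.1, 232.1], 0.81)]
pt guard_edge [([285.0, 244.9], 0.58)]
pt station [([279.5, 255.4], 0.68)]
pt rack [([270.1, 159.5], 0.88)]
side [[-0.98, -0.197, 0.0], [-0.144, 0.72, -0.679], [0.133, -0.666, -0.734]] [0.493 0.175 1.506] [[400.5, 0.0, 256.6], [0.0, 400.5, 185.9], [0.0, 0.0, 1.0]]
wide_lid [([231.0, 220.0], 0.64, 772)]
narrow_lid [([210.0, 258.0], 0.94, 666)]
station [([236.0, 161.0], 0.73, 3640)]
rack [([216.0, 269.0], 0.9, 1127)]
syrup_bot
[... 459 characters left out ...]
8794,  0.33217108, -0.06471301,  1.46009536,  0.02161201,
        1.34993063, -0.08849594]), 'joint_vel': array([ 7.51158227e-05,  5.65234106e-04,  3.60065676e-03, -1.86659436e-04,
        1.64458711e-03, -6.18686519e-04, -9.93574002e-05]), 'effort': array([ 2.06914592e-04, -6.23036456e+01,  2.46517814e-02, -3.90113997e+01,
       -6.09936495e-02,  3.15637083e-02,  3.08373444e-05]), 'eef_pos': array([ 0.18640017, -0.59657001,  0.23959585]), 'eef_rot': array([4.38976109e-05, 9.88558593e-01, 1.50837351e-01, 1.18417356e-05]), 'ft_force': array([-0.30970432, -1.02291815, -0.84691205]), 'moment': array([-0.00075317,  0.01933852, -0.00986603]), 'gripper_force': 0.0, 'opening': 0.08669082174448482}
```

View pics/scene.png

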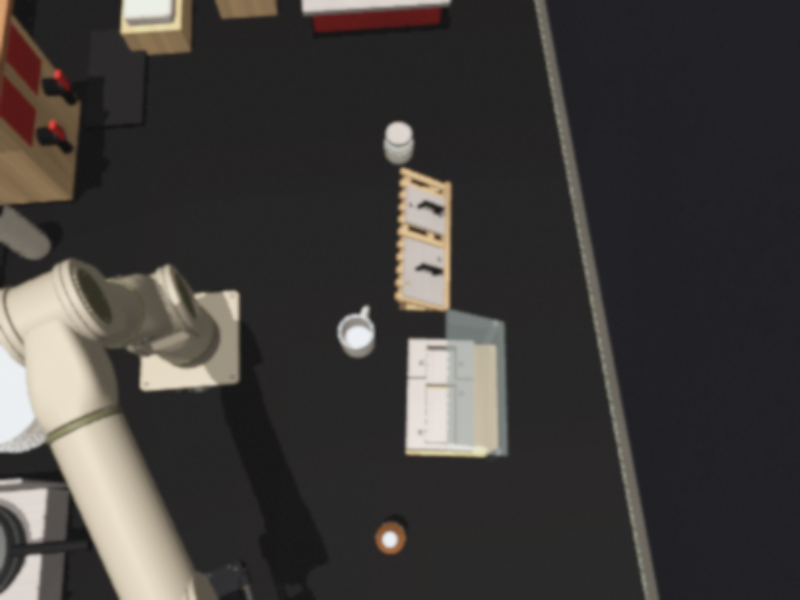

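View pics/side.png

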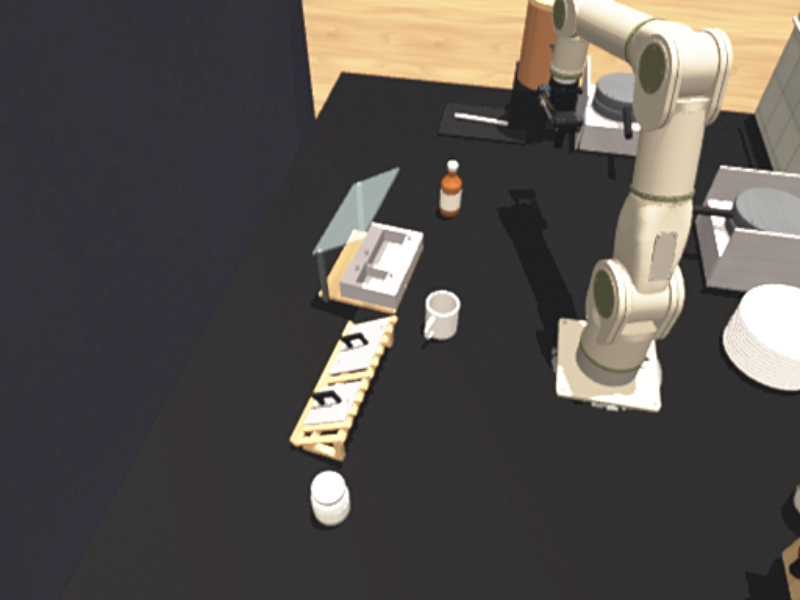

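```bash
cat > h.py <<'E'
from rig import arm
import numpy as np, cv2
from scipy.spatial.transform import Rotation as Rn
def ray(px,m):
    K=m["camera_matrix"];R=np.array(m["R"]);t=np.array(m["t"])
    v=np.array([(px[0]-K[0][2])/K[0][0],(px[1]-K[1][2])/K[1][1],1])
    return -R.T@t, R.T@v
def tri(obs):
    A=np.zeros((3,3));b=np.zeros(3)
    rs=[]
    for px,c in obs:
        o,d=ray(px,arm.camera_model(c));d/=np.linalg.norm(d);P=np.eye(3)-np.outer(d,d);A+=P;b+=P@o;rs.append((P,o))
    X=np.linalg.solve(A,b); return X,[np.linalg.norm(P@(X-o)) for P,o in rs]
def cloud(c,p,d):
    m=arm.camera_model(c);K=m["camera_matrix"];v,u=np.indices(d.shape)
    P=np.stack([(u-K[0][2])/K[0][0]*d,(v-K[1][2])/K[1][1]*d,d],-1)
    return (P-np.array(m["t"]))@np.array(m["R"])
def quat(R): # wxyz
    q=Rn.from_matrix(R).as_quat(); return q[[3,0,1,2]]
def mat(q): return Rn.from_quat(np.array(q)[[1,2,3,0]]).as_matrix()
E
python3 - <<'E'
from h import *
for n,a,b in [("wide",(268.7,173.9),(229.7,222.8)),("narrow",(271.9,133.4),(211.7,260.3)),("sw",(279.3,264.1),(247.7,157.7)),("sn",(281.1,232.1),(239,171.3)),("ge",(285,244.9),(244.7,129.1)),("st",(279.5,255.4),(245.6,174.2)),("rack",(270.1,159.5),(226.1,251.5))]:
    X,e=tri([(a,"scene"),(b,"side")]);print(n,X.round(3),np.round(e,4))
for c in("scene","side"):
    f=np.load(c+".npz");C=cloud(c,f["p"],f["d"])
    for l,px in dict(wide=[(268,174),(231,220)],narrow=[(268,132),(210,258)],bottle=[(248,344),(287,122)],jar=[(254,94),(214,316)],mug=[(230,215),(282,200)]).items():
        u,v=px[c=="side"];print(c,l,C[v,u].round(3))
E
```

```text
wide [0.577 0.112 0.053] [0.0035 0.0035]
narrow [0.602 0.28  0.054] [0.0001 0.0001]
sw [ 0.584 -0.234  0.06 ] [0.0043 0.0043]
sn [ 0.598 -0.125  0.084] [0.0021 0.0021]
ge [ 0.59  -0.202  0.24 ] [0.0005 0.0005]
st [ 0.588 -0.194 -0.   ] [0.001 0.001]
rack [ 0.583  0.196 -0.011] [0.0062 0.0062]
scene wide [0.57  0.103 0.075]
scene narrow [0.585 0.271 0.087]
scene bottle [ 0.451 -0.487  0.167]
scene jar [0.545 0.446 0.083]
scene mug [ 0.414 -0.023 -0.004]
side wide [0.576 0.108 0.067]
side narrow [0.608 0.278 0.063]
side bottle [ 0.455 -0.458  0.098]
side jar [0.532 0.491 0.103]
side mug [ 0.413 -0.067  0.016]
```

```bash
cat >> h.py <<'E'
def toolR(yaw,lean=0): # tool x ~ station x, leaning back
    return Rn.from_euler('z',yaw).as_matrix()@Rn.from_euler('y',-lean).as_matrix()@np.diag([1,-1,-1.])
def wray(px,m):
    K=m["camera_matrix"];R=np.array(m["R"]);t=np.array(m["t"])
    d=np.array([(px[0]-K[0][2])/K[0][0],(px[1]-K[1][2])/K[1][1]]);r=np.linalg.norm(d)+1e-12
    v=np.r_[d/r*np.sin(r),np.cos(r)]
    return -R.T@t,R.T@v
def wproj(X,m):
    K=m["camera_matrix"];c=np.array(m["R"])@X+np.array(m["t"]);r=np.hypot(c[0],c[1])+1e-12;th=np.arctan2(r,c[2])
    return np.array([K[0][2]+K[0][0]*th*c[0]/r,K[1][2]+K[1][1]*th*c[1]/r])
def wplane(px,m,z):
    o,d=wray(px,m);return o+d*(z-o[2])/d[2]
import pickle
def wshot(name):
    m=arm.camera_model("wrist");p,d=arm.capture("wrist")
    pickle.dump((m,p,d),open(name+".pkl","wb"));cv2.imwrite(f"pics/{name}.png",cv2.resize(p,(800,600),interpolation=cv2.INTER_CUBIC));return m,p,d
E
python3 - <<'E'
from h import *
arm.movep([0.40,-0.25,0.42],quat(toolR(-0.12,0.35)))
m,p,d=wshot("st1");print({k:np.round(v,3).tolist() for k,v in m.items() if k!="name"},arm.get_obs()["time_s"])
for l in("seat_wide","seat_narrow","guard_edge","station"):print(l,[(np.round(r["location"],1).tolist(),round(r["confidence"],2)) for r in arm.spot_point(l,"wrist")][:2])
arm.movep([0.55,0.19,0.32],quat(toolR(-0.14)))
m,p,d=wshot("rk1")
for l in("wide_lid","narrow_lid","rack"):print(l,[(np.round(r["location"],1).tolist(),round(r["confidence"],2)) for r in arm.spot_point(l,"wrist")][:2])
print(arm.get_obs()["time_s"],arm.get_obs()["eef_pos"])
E
```

```text
{'camera_matrix': [[297.319, 0.0, 256.358], [0.0, 297.319, 190.555], [0.0, 0.0, 1.0]], 'R': [[-0.121, -0.993, -0.001], [-0.988, 0.12, -0.099], [0.098, -0.011, -0.995]], 't': [-0.201, 0.496, 0.533]} 3.1833
seat_wide [([234.1, 124.8], 0.88)]
seat_narrow [([178.0, 128.6], 0.83)]
guard_edge [([189.4, 79.4], 0.96)]
station [([218.9, 135.3], 0.76)]
wide_lid [([96.1, 183.9], 0.27)]
narrow_lid [([191.0, 143.3], 0.56), ([245.9, 139.0], 0.21)]
rack [([245.7, 140.0], 0.64)]
5.3167 [0.55025769 0.18919419 0.3201431 ]
```

View pics/st1.png

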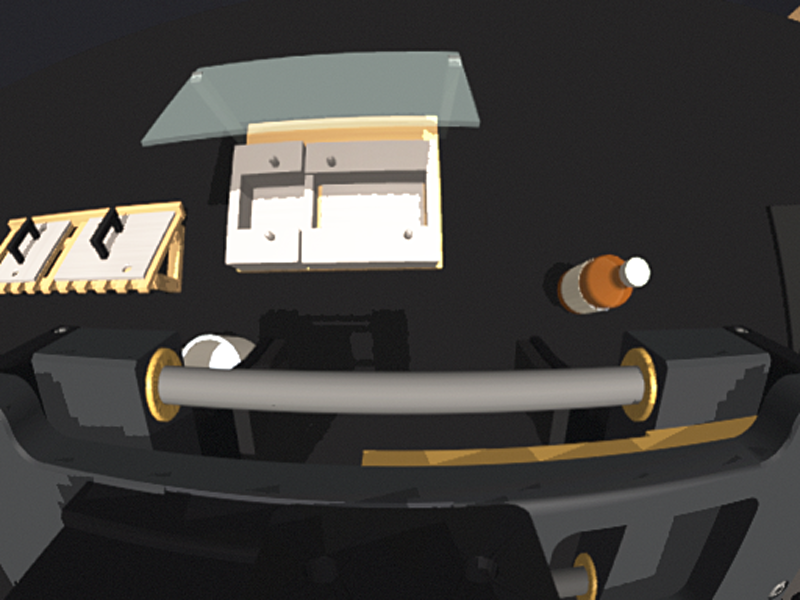

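View pics/rk1.png

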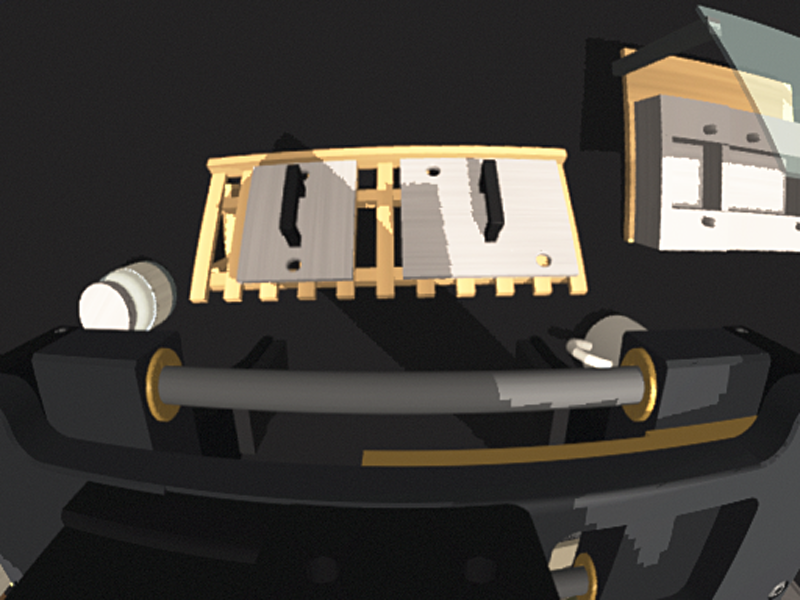

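Run:
```python
from h import *
m,p,d=pickle.load(open("rk1.pkl","rb"))
R=np.array(m["R"]);t=np.array(m["t"])
def P3(u,v):
    o,dd=wray((u,v),m); z=d[v,u]; return o+dd*z/(R[2]@dd)
for n,box in dict(wide=(258,100,370,178),narrow=(158,102,226,180)).items():
    pts=np.array([P3(u,v) for v in range(box[1],box[3],2) for u in range(box[0],box[2],2) if d[v,u]>0])
    n0=np.array([np.sin(.61),0,np.cos(.61)])
    # ransac plane
    rng=np.random.default_rng(0);best=None
    for _ in range(300):
        a,b,c=pts[rng.choice(len(pts),3,False)];nn=np.cross(b-a,c-a);nn/=np.linalg.norm(nn)+1e-12
        if nn[2]<0:nn=-nn
        k=np.abs((pts-a)@nn)<.0025
        if best is None or k.sum()>best.sum():best=k
    q=pts[best];c=q.mean(0);nn=np.linalg.svd(q-c)[2][2];nn*=np.sign(nn[2])
    print(n,len(pts),best.sum(),"normal",nn.round(3),"tilt",np.degrees(np.arccos(nn[2])).round(2),"yaw",np.arctan2(nn[1],nn[0]).round(3),c.round(4),"std",((q-c)@nn).std().round(4))
    px=dict(wide=[(277.1,109.5),(348.2,166.4)],narrow=[(194,112),(187.5,169.5)])[n]
    H=[]
    for u in px:
        o,dd=wray(u,m);H.append(o+dd*((c-o)@nn)/(dd@nn))
    H=np.array(H);print(H.round(4),"dist",np.linalg.norm(H[0]-H[1]).round(4),"ctr",H.mean(0).round(4))
a=cv2.resize(p[95:185,150:380],None,fx=3.4,fy=3.4,interpolation=cv2.INTER_CUBIC)
m2,p2,d2=pickle.load(open("st1.pkl","rb"))
b=cv2.resize(p2[80:180,140:290],None,fx=2.6*2,fy=2.6,interpolation=cv2.INTER_CUBIC)
b=cv2.resize(p2[82:180,140:290],(a.shape[1]//2*1,int(98*a.shape[1]/2/150)),interpolation=cv2.INTER_CUBIC)
b=np.pad(b,((0,0),(0,a.shape[1]-b.shape[1]),(0,0)))
cv2.imwrite("pics/crop1.png",np.vstack([a,b]));print(a.shape,b.shape)
```

```text
wide 2174 1870 normal [ 0.567 -0.07   0.821] tilt 34.84 yaw -0.123 [0.5776 0.1109 0.0651] std 0.0008
[[0.6227 0.1485 0.0372]
 [0.5375 0.0677 0.0891]] dist 0.1283 ctr [0.5801 0.1081 0.0631]
narrow 1317 1099 normal [ 0.569 -0.07   0.819] tilt 34.99 yaw -0.122 [0.5969 0.2705 0.0651] std 0.0007
[[0.6375 0.2672 0.0366]
 [0.5629 0.2777 0.0893]] dist 0.0919 ctr [0.6002 0.2724 0.0629]
(306, 782, 3) (255, 782, 3)
```

View pics/crop1.png

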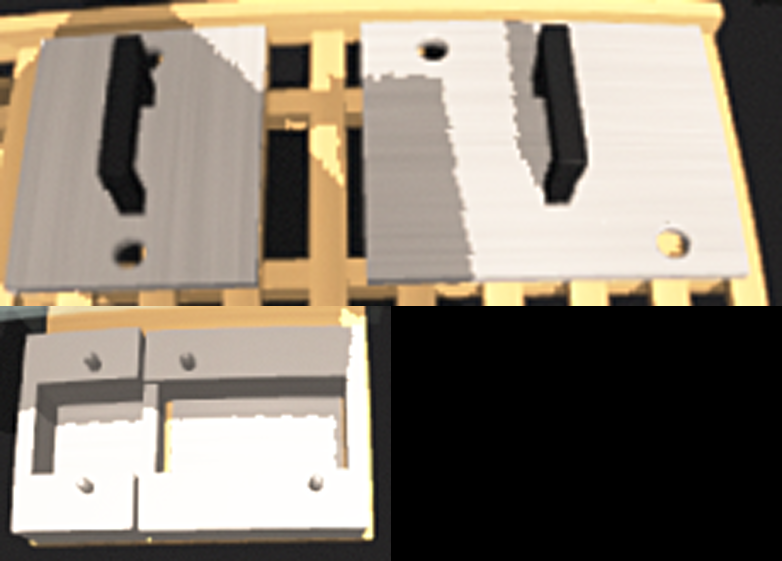

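Run:
```python
from h import *
arm.movep([0.47,-0.20,0.25],quat(toolR(-0.12,0.61)))
m,p,d=wshot("st2");print(-np.array(m["R"]).T@np.array(m["t"]),arm.get_obs()["time_s"])
for l in("seat_wide","seat_narrow","station"):print(l,[(np.round(r["location"],1).tolist(),round(r["confidence"],2)) for r in arm.spot_point(l,"wrist")][:2])
```

```text
[ 0.44311634 -0.19599289  0.40749609] 6.8667
seat_wide [([272.6, 177.2], 0.59)]
seat_narrow [([185.7, 176.6], 0.95)]
station [([240.0, 197.0], 0.82)]
```

View pics/st2.png

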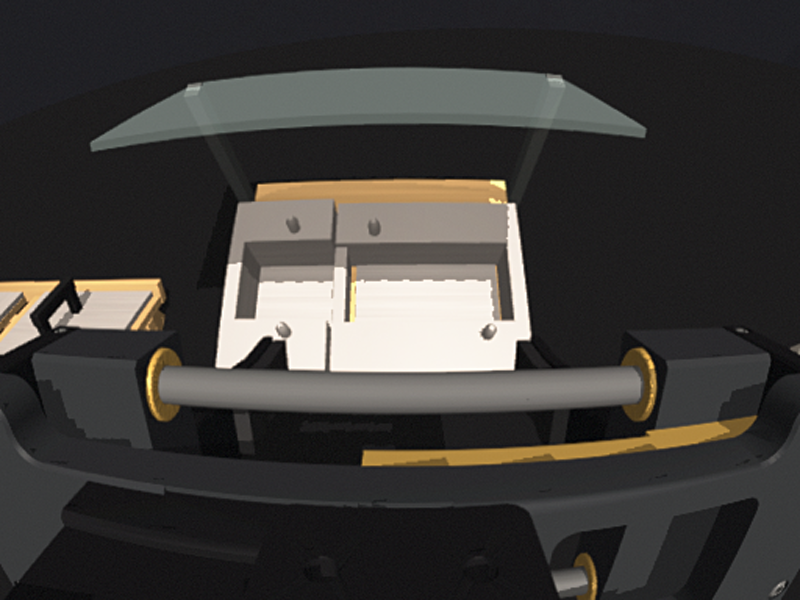

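```bash
cat > st.py <<'E'
from h import *
from scipy.optimize import least_squares
C0=dict(st1=[(175.3,103.1),(211.7,103.1),(172.6,150.7),(260.8,149.9)],st2=[(186.9,144),(239.4,145.3),(181,210.6),(312.3,211.2)])
S=0.68 
model=np.array([[46,113,8],[46,45,0],[-46,113,8],[-46,-45,0]])/1000. # wide-seat frame
obs=[]
for k in C0:
    m,p,d=pickle.load(open(k+".pkl","rb"));R=np.array(m["R"])
    for (u0,v0),mm in zip(C0[k],model):
        zt=.06+mm[2];pix=[];bg=[]
        for v in range(int(v0)-9,int(v0)+10):
            for u in range(int(u0)-9,int(u0)+10):
                o,dd=wray((u,v),m);X=o+dd*d[v,u]/(R[2]@dd)
                if np.hypot(u-u0,v-v0)<7 and zt+.005<X[2]<zt+.022:pix.append((u,v,X[2]))
                elif abs(X[2]-zt)<.005:bg.append(X[2])
        pix=np.array(pix);print(k,mm,len(pix),pix.mean(0).round(3) if len(pix) else 0,"plane z",np.mean(bg).round(4))
        if len(pix)>2: obs.append((k,m,mm+[0,0,0],pix[:,:2].mean(0),zt+.0105))
def res(q,ks):
    c,s=np.cos(q[2]),np.sin(q[2]);r=[]
    for k,m,mm,px,z in obs:
        if k in ks:
            X=np.array([q[0]+c*mm[0]-s*mm[1],q[1]+s*mm[0]+c*mm[1],z]);r+=list(wproj(X,m)-px)
    return np.array(r)
for ks in(("st1",),("st2",),("st1","st2")):
    f=least_squares(res,[.585,-.235,-.12],args=(ks,));print(ks,f.x.round(4),f.fun.round(2))
E
python3 st.py
```

```text
st1 [0.046 0.113 0.008] 24 [1.75042e+02 1.02875e+02 8.00000e-02] plane z 0.0677
st1 [0.046 0.045 0.   ] 18 [2.11389e+02 1.02500e+02 7.20000e-02] plane z 0.0596
st1 [-0.046  0.113  0.008] 23 [1.72565e+02 1.50304e+02 8.10000e-02] plane z 0.0679
st1 [-0.046 -0.045  0.   ] 25 [2.6100e+02 1.4904e+02 7.3000e-02] plane z 0.0598
st2 [0.046 0.113 0.008] 52 [1.87212e+02 1.42962e+02 8.00000e-02] plane z 0.0678
st2 [0.046 0.045 0.   ] 45 [2.39000e+02 1.44622e+02 7.20000e-02] plane z 0.0598
st2 [-0.046  0.113  0.008] 50 [1.8072e+02 2.1060e+02 8.1000e-02] plane z 0.0679
st2 [-0.046 -0.045  0.   ] 61 [3.1277e+02 2.1200e+02 7.3000e-02] plane z 0.0598
('st1',) [ 0.5851 -0.2362 -0.1055] [-0.23 -0.25  0.11 -0.3  -0.32  0.3   0.4   0.16]
('st2',) [ 0.5841 -0.2357 -0.1125] [-0.51 -0.44  0.2  -0.14 -0.44  0.19  0.71  0.16]
('st1', 'st2') [ 0.5844 -0.2359 -0.1102] [-0.26 -0.19  0.08 -0.07 -0.58  0.38  0.14  0.64 -0.49 -0.49  0.22 -0.29
 -0.25  0.14  0.87 -0.19]
```

```bash
cat >> h.py <<'E'
L=np.radians(35)
SW=np.array([.5844,-.2359,.06]);SY=-.110
SN=SW+np.array([-np.sin(SY)*.113,np.cos(SY)*.113,.008])
def tcp(gp,R): return np.array(gp)+.002*R[:,2]
def pick(gp,yaw):
    R=toolR(yaw);P=tcp(gp,R)
    arm.movep(P+[0,0,.10],quat(R)); arm.move_linear(P,vel=.12)
    arm.grab(40);arm.dwell(.2);o=arm.get_obs();print("grab",o["opening"],o["gripper_force"],o["eef_pos"]-P,o["ft_force"].round(1))
    arm.move_linear(P+[-.015,0,.04],vel=.08);arm.move_linear(P+[-.10,-.02,.22],vel=.25)
def pre(S,off=(0,0),dyaw=0,back=.15,h=.035): # tcp pose for lid origin at S + h, backed along the tool
    R=toolR(SY+dyaw,L); g=np.array(S)+[off[0],off[1],.035+h]-back*R[:,2]
    return tcp(g,R),R
E
python3 - <<'E'
from h import *
for S in(SW,SN):
    for b,h in((.15,.035),(0,.035),(0,0)):
        P,R=pre(S,back=b,h=h);print(P.round(3),arm.ik(P,quat(R)).round(2))
arm.movep([0.47,0.0,0.33],quat(toolR(-.12)))
pick([.5966,.1061,.0869],-.122)
P,R=pre(SW);arm.movep(P,quat(R));arm.dwell(.2)
m,p,d=wshot("in1");o=arm.get_obs();print(o["time_s"],o["opening"],o["ft_force"].round(2),(o["eef_pos"]-P).round(4))
E
```

```text
[ 0.5   -0.227  0.251] [ 0.83 -0.19 -0.33  2.12 -0.45  0.68 -0.91]
[ 0.586 -0.236  0.128] [ 0.77  0.16 -0.39  2.08 -0.32  0.34 -1.02]
[ 0.586 -0.236  0.093] [ 0.74  0.22 -0.37  2.1  -0.35  0.27 -0.96]
[ 0.512 -0.114  0.259] [ 0.81 -0.31 -0.55  2.16 -0.38  0.66 -1.21]
[ 0.598 -0.124  0.136] [ 0.8   0.11 -0.68  2.13  0.15  0.32 -1.66]
[ 0.598 -0.124  0.101] [ 0.72  0.17 -0.61  2.16  0.3   0.25 -1.8 ]
grab 0.011530759645476235 39.999775383621454 [-1.60479151e-05  5.89784329e-05 -6.80621485e-06] [ 0.5 -0.7  0.2]
14.2417 0.011547938159073595 [-0.08 -1.3  -2.58] [ 0.0005  0.0009 -0.0002]
```

View pics/in1.png

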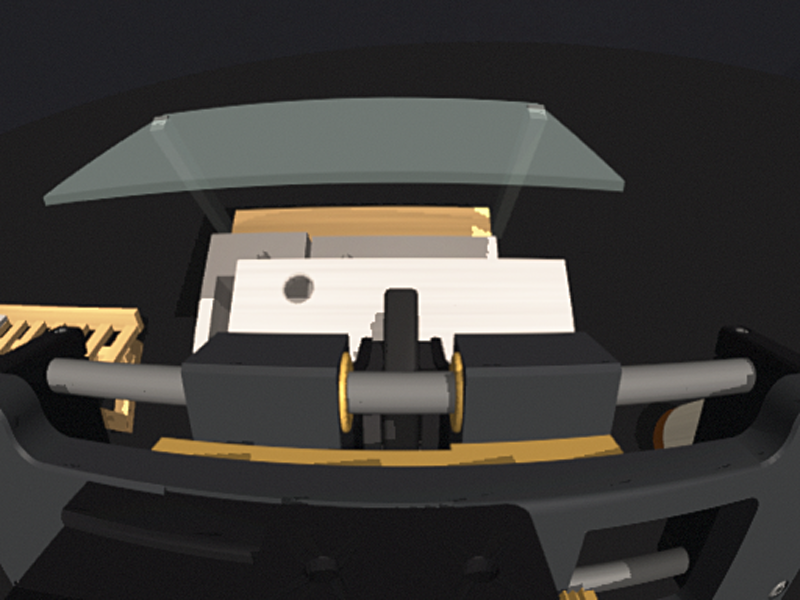

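```bash
cat > inh.py <<'E'
from h import *
def inhand(k,S,hole,hpx,edge,box,hwid):
    m,p,d=pickle.load(open(k+".pkl","rb"));R=np.array(m["R"])
    P,Rt=pre(S);g=P-.002*Rt[:,2];org=g-[0,0,.035]
    Rl=Rn.from_euler('z',SY).as_matrix()
    pts=[]
    for v in range(box[1],box[3]):
        for u in range(box[0],box[2]):
            o,dd=wray((u,v),m);X=Rl.T@(o+dd*d[v,u]/(R[2]@dd)-org)
            if abs(X[2]-.006)<.012:pts.append(X)
    pts=np.array(pts);A=np.c_[pts[:,:2],np.ones(len(pts))];c=np.linalg.lstsq(A,pts[:,2],rcond=None)[0]
    print("plane slope x,y (rad)",c[:2].round(4),"z at 0 (want .006)",c[2].round(4),len(pts))
    def on(px):
        o,dd=wray(px,m);o=Rl.T@(o-org);dd=Rl.T@dd;s=(c[0]*o[0]+c[1]*o[1]+c[2]-o[2])/(dd[2]-c[0]*dd[0]-c[1]*dd[1]);return o+s*dd
    H=on(hpx);print("hole",H.round(4),"err mm",((H[:2]-hole)*1000).round(2))
    E=[on(e) for e in edge];print("front corners",[e.round(4) for e in E],"yaw",-np.arctan2(E[0][0]-E[1][0],E[0][1]-E[1][1]))
E
python3 - <<'E'
from inh import *
m,p,d=pickle.load(open("in1.pkl","rb"))
g=cv2.cvtColor(p,cv2.COLOR_BGR2GRAY)
b=g[176:194,182:201]<150;v,u=np.nonzero(b);hp=(u.mean()+182,v.mean()+176);print(hp,len(u))
# front edge rows at several columns: strongest dark->bright
for c in (165,175,210,230,290,320,340): print(c,150+np.argmax(np.diff(g[150:180,c].astype(int))),g[162:170,c])
for r in (175,190,205): print(r,g[r,143:156],g[r,355:372])
inhand("in1",SW,np.array([.046,.045]),hp,[(152.5,165.5),(362.5,165.8)],(155,170,235,205),.075)
E
```

```text
(np.float64(190.39814814814815), np.float64(183.74074074074073)) 216
165 165 [144 109  98 113 229 245 242 242]
175 165 [152 150 149 177 237 243 241 243]
210 164 [151 148 150 210 239 240 240 243]
230 164 [151 150 154 219 239 239 240 242]
290 164 [153 152 154 217 239 241 241 241]
320 164 [ 22  15  38 150 234 243 242 242]
340 165 [ 28  27  30 106 225 246 243 243]
175 [150 151 149 150 150 148 144 182 242 244 241 240 241] [240 240 240 240 241 243 250 187  51  19  27  30  31  30  29  29  27]
190 [ 72  71  70  68  64 129 254 249 245 245 244 245 244] [243 243 243 243 242 242 243 245 250 216  61  14  29  28  29  28  31]
205 [ 88  87  83 132 246 246 243 243 242 242 242 242 242] [241 242 242 242 242 242 242 241 242 244 250 215  69  20  26  30  29]
plane slope x,y (rad) [-0.0118 -0.0004] z at 0 (want .006) 0.0063 2587
hole [0.0482 0.0462 0.0057] err mm [2.21 1.18]
front corners [array([0.0625, 0.0759, 0.0055]), array([ 0.0625, -0.075 ,  0.0056])] yaw 0.00023567615470407424
```

```bash
cat >> h.py <<'E'
def place(S,cx,cy,dl,h0=.035):
    """cx,cy: lid error in station frame (m) to take out; dl: extra lean"""
    R=toolR(SY,L+dl);off=Rn.from_euler('z',SY).as_matrix()@[-cx,-cy,0]
    def T(h,back=0): return tcp(np.array(S)+off+[0,0,.035+h]-back*R[:,2],R)
    arm.movep(T(h0,.15),quat(R));arm.move_linear(T(h0),vel=.12);arm.dwell(.3)
    o=arm.get_obs();f0=o["ft_force"];e=o["eef_pos"]-T(h0);print("at top",(e*1000).round(2),f0.round(2),o["time_s"])
    b=-e*[1,1,1]
    for h in (.022,.018,.014,.010,.007,.004,.002,0.,-.001):
        arm.move_linear(T(h)+b,vel=.04);o=arm.get_obs();f=o["ft_force"]-f0
        print(h,"F",f.round(1),"M",o["moment"].round(2),"e",((o["eef_pos"]-T(h))*1000).round(2))
        if np.linalg.norm(f)>(20 if h>.003 else 15): print("stop");return False
    return True
E
python3 - <<'E'
from h import *
print(place(SW,.00275,0.0,.012));print(arm.get_obs()["time_s"])
E
```

```text
at top [-0.03 -0.22  0.34] [ 0.33 -0.07 -3.06] 16.1917
0.022 F [-0.5 -0.2  0.4] M [0.2  1.03 0.01] e [-0.09  0.39 -0.76]
0.018 F [ 0.3 -0.1  0.6] M [0.15 0.99 0.05] e [-0.09  0.31 -0.62]
0.014 F [-0.2  0.4  1.7] M [ 0.12  0.98 -0.08] e [-0.13  0.32 -0.67]
0.01 F [ 2.6 -0.9 -1. ] M [0.08 0.73 0.05] e [ 0.19  0.23 -0.42]
0.007 F [ 4.  -0.7 -2.2] M [ 0.06  0.59 -0.04] e [ 0.16  0.24 -0.4 ]
0.004 F [ 3.2 -0.2 -1.4] M [-0.03  0.38 -0.06] e [ 0.1   0.22 -0.45]
0.002 F [ 4.5 -1.  -1.6] M [-0.    0.34 -0.08] e [ 0.13  0.24 -0.36]
0.0 F [ 4.3 -1.2  2.7] M [ 0.05  0.02 -0.03] e [0.52 0.07 0.15]
-0.001 F [ 0.2  1.6 11. ] M [ 0.28 -0.04  0.17] e [0.78 0.05 0.69]
True
18.675
```

Run:
```python
from h import *
arm.release();arm.dwell(.1)
o=arm.get_obs();R=mat(o["eef_rot"])
arm.move_linear(o["eef_pos"]-.17*R[:,2],vel=.2)
m,p,d=wshot("chk1");print(arm.get_obs()["time_s"])
# lid height plane via depth
Rl=Rn.from_euler('z',SY).as_matrix();Rc=np.array(m["R"]);Z=[]
pt=[]
for v in range(100,250):
    for u in range(120,400):
        o_,dd=wray((u,v),m);X=Rl.T@(o_+dd*d[v,u]/(Rc[2]@dd)-SW)
        if abs(X[0])<.055 and abs(X[1])<.07 and abs(X[2]-.006)<.01:pt.append(X)
pt=np.array(pt);print(len(pt),np.linalg.lstsq(np.c_[pt[:,:2],np.ones(len(pt))],pt[:,2],rcond=None)[0])
```

```text
21.2083
9612 [0.00129934 0.00068502 0.00575067]
```

View pics/chk1.png

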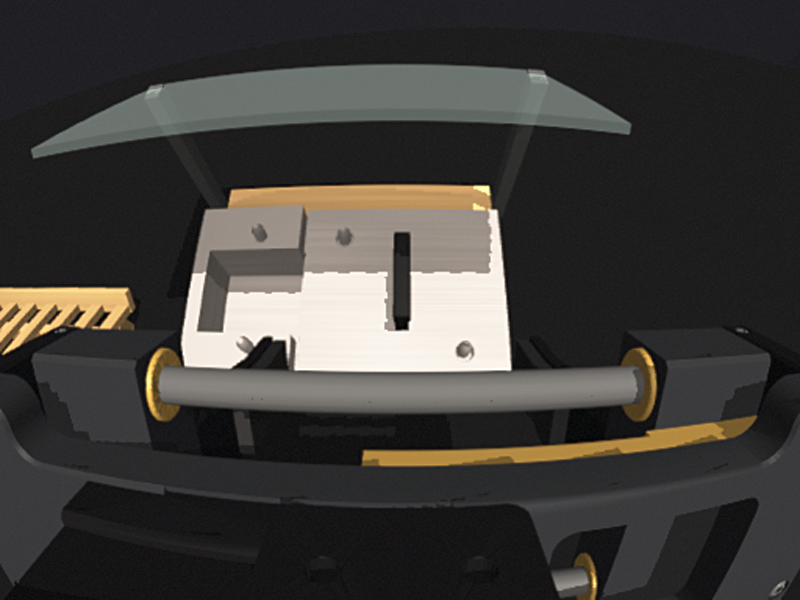

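Run:
```python
from h import *
arm.movep([0.48,0.05,0.33],quat(toolR(-.12)))
pick([.6168,.2708,.0867],-.122)
arm.movep([0.46,0.0,0.36],quat(toolR(-.12,.3)))
P,R=pre(SN);arm.movep(P,quat(R));arm.dwell(.4)
m,p,d=wshot("in2");o=arm.get_obs();print(o["time_s"],o["opening"],o["ft_force"].round(2),(o["eef_pos"]-P).round(4))
```

```text
grab 0.011649467885058452 39.99941607937217 [1.11712584e-05 7.18642606e-05 2.14436026e-05] [ 0.2  0.8 -0.2]
29.7833 0.01133211052976464 [-0.17 -0.28 -1.92] [0.0002 0.0002 0.0004]
```

View pics/in2.png

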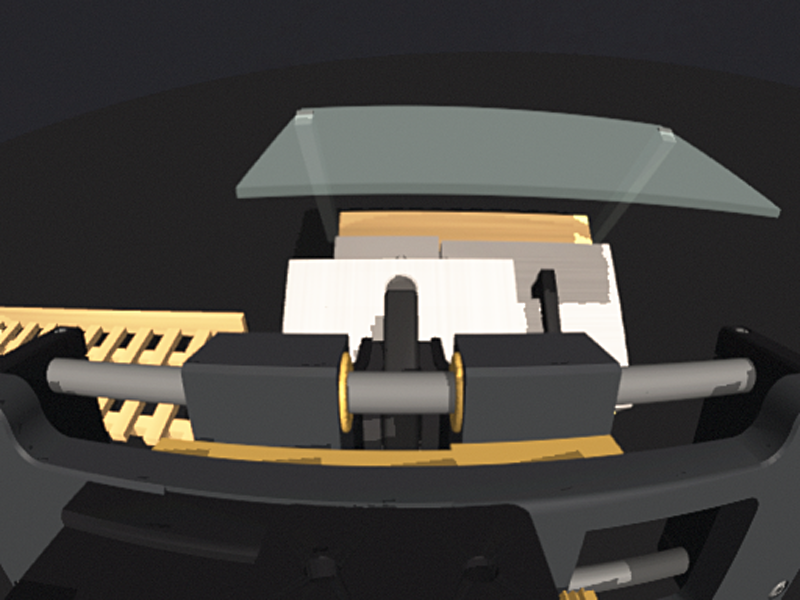

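Run:
```python
from inh import *
m,p,d=pickle.load(open("in2.pkl","rb"))
g=cv2.cvtColor(p,cv2.COLOR_BGR2GRAY)
for c in (190,200,225,240,290,320,326): print(c,g[162:171,c])
for r in (170,180,195): print(r,g[r,178:190],g[r,322:336])
for r in range(172,187,2): print(r,g[r,245:270])
inhand("in2",SN,np.array([.046,.0]),(256.6,183.5),[(184.8,165.5),(328.8,165.5)],(190,170,240,205),.05)
```

```text
190 [ 22  20   9  60 220 255 251 249 248]
200 [ 22  17   7  69 239 254 250 249 249]
225 [172 171 168 177 250 251 250 249 250]
240 [172 172 169 181 253 252 250 250 250]
290 [169 171 174 205 251 251 250 250 250]
320 [167 166 165 190 245 254 252 251 251]
326 [166 167 165 186 243 255 253 252 252]
170 [ 33  33  33  32  29  32 117 240 251 247 247 248] [249 250 250 251 252 254 235 179 167 169 169 170 169 169]
180 [ 33  36  33  30  34 127 245 251 248 248 249 249] [250 249 250 251 251 252 255 237 178 163 166 165 167 165]
195 [ 34  31  16  47 184 250 250 248 249 250 250 249] [251 251 250 250 251 252 251 251 252 252 253 253 255 255]
172 [249 249 249 249 249 250 251 251 250 248 249 250 250 250 250 250 250 249
 250 250 249 249 249 249 249]
174 [250 250 249 250 250 251 253 254 254 253 251 249 251 251 252 253 252 251
 251 251 250 249 250 250 250]
176 [250 250 250 250 251 248 244 236 158 141 135 145 179 202 209 231 232 232
 247 253 251 250 250 250 250]
178 [250 251 251 242 235 211 160 118 103 106 106 104 101  98  91  94 115 150
 201 232 246 251 251 250 250]
180 [251 249 238 228 131  89 105 103  96  93  95  96  95  96  93  93  91  83
  93 151 213 231 253 251 250]
182 [253 238 197  99  98  95  95  96  96  96  95  96  97  97  96  99  97  96
  92  81 121 216 244 253 251]
184 [251 225 138  97  98  99  99 100 100 101 100 100 102 100 101 101 100 102
 101  94  99 156 226 255 252]
186 [255 223  77  29  42  44  42  43  42  44  43  44  44  44  44  43  44  45
  43  42  55 131 239 255 252]
plane slope x,y (rad) [0.0042 0.    ] z at 0 (want .006) 0.0063 1745
hole [ 0.0481 -0.      0.0065] err mm [ 2.07 -0.01]
front corners [array([0.0618, 0.0503, 0.0065]), array([ 0.0618, -0.0506,  0.0065])] yaw 0.0004914878671872404
```

Run:
```python
from h import *
print(place(SN,.0014,.0004,-.004));print(arm.get_obs()["time_s"])
```

```text
at top [ 0.04 -0.1   0.32] [-0.01  0.29 -2.38] 31.7333
0.022 F [ 0.5 -0.9  0.3] M [0.13 0.94 0.  ] e [-0.19  0.29 -0.76]
0.018 F [ 0.5 -0.8 -0.5] M [ 0.16  0.92 -0.06] e [-0.17  0.17 -0.58]
0.014 F [ 0.4 -1.2  0.3] M [ 0.1   0.99 -0.04] e [-0.19  0.17 -0.58]
0.01 F [ 1.1 -0.5 -0.9] M [0.2  0.82 0.02] e [ 0.09  0.25 -0.34]
0.007 F [ 2.4 -0.8 -0.8] M [0.17 0.66 0.05] e [ 0.06  0.21 -0.34]
0.004 F [ 3.7 -0.5 -1.2] M [0.25 0.6  0.06] e [ 0.01  0.21 -0.44]
0.002 F [ 2.6  0.1 -1.2] M [0.23 0.52 0.08] e [-0.02  0.16 -0.41]
0.0 F [ 2.4 -0.  -0.1] M [0.09 0.43 0.03] e [ 0.12  0.08 -0.17]
-0.001 F [-3.9  1.7 10.5] M [0.21 0.41 0.12] e [ 0.69 -0.02  0.81]
True
34.2167
```

Run:
```python
from h import *
arm.release();arm.dwell(.1)
o=arm.get_obs();R=mat(o["eef_rot"])
arm.move_linear(o["eef_pos"]-.17*R[:,2],vel=.2);arm.dwell(.3)
m,p,d=wshot("chk2");print(arm.get_obs()["time_s"],arm.get_obs()["ft_force"].round(2))
Rl=Rn.from_euler('z',SY).as_matrix();Rc=np.array(m["R"])
for S,hy in((SW,(-.07,.055)),(SN,(-.045,.045))):
    pt=[]
    for v in range(100,250):
        for u in range(120,400):
            o_,dd=wray((u,v),m);X=Rl.T@(o_+dd*d[v,u]/(Rc[2]@dd)-S)
            if abs(X[0])<.055 and hy[0]<X[1]<hy[1] and abs(X[2]-.006)<.006:pt.append(X)
    pt=np.array(pt);print(len(pt),np.linalg.lstsq(np.c_[pt[:,:2],np.ones(len(pt))],pt[:,2],rcond=None)[0].round(4))
```

```text
37.075 [-0.71  0.12 -0.54]
6356 [-0.0007  0.0007  0.0057]
5971 [0.0016 0.0004 0.0057]
```

View pics/chk2.png

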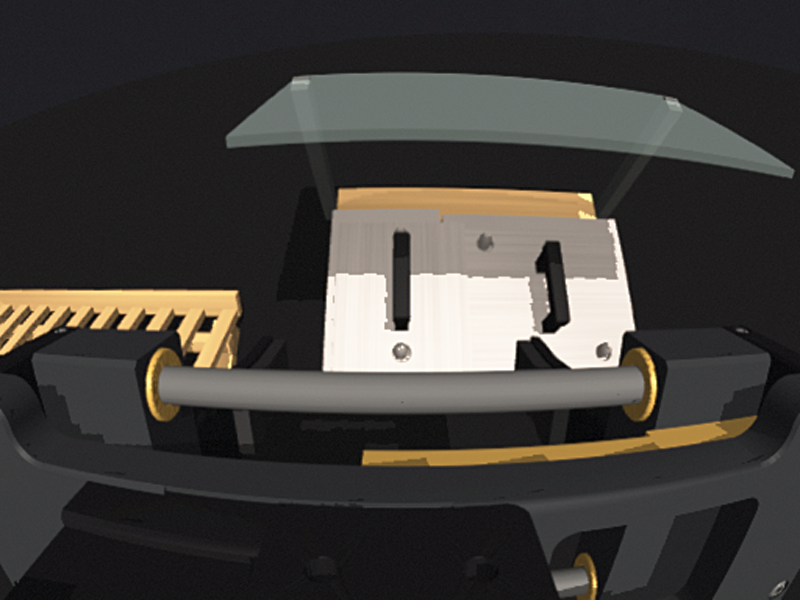

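Both lids lie flat at the right height. The picture shows the pins standing through the holes: narrow lid at (401,351), wide lid at (485,242) and (603,351).

```bash
python3 -c "
from rig import arm
print(arm.hand_in())"
```

```text
the job is handed in; nothing more can be done
None
```

Both lids are seated flat on their pins, wide then narrow, and released; my last wrist-camera check showed both level and at seat height. The job is handed in after about 37 s on the robot's clock, but the hand-in returned no verdict, and I did not take a final picture of the bottle, jar and mug.

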